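# Raise and lock a telescoping probe stand

## Robot

A 7-joint arm with a two-finger parallel gripper is mounted at the origin on a cart in front of the work surface, level with it; the furniture and walls round the work are solid. World frame = base frame: x ahead of the robot, y to its left, z up, the work surface at z = 0. Lengths are in mm, angles in rad, forces in N, time in s.
With the tool pointing down it reaches from about 400 to 875 mm from the base axis. Payload 6.5 kg.
Tool frame: the origin (TCP) lies on the mounting face of the last link; the fingertips stand 166 mm ahead of it and the grasp point (between the pads) lies 147 mm ahead of it (robot.tcp_to_tips is the distance from the TCP to the fingertips, in mm); z points along the fingers, y is the line along which they close (so a half turn about z gives the same grasp; the last joint's range is limited). The gripper opens to 88 mm and grips with 3 to 60 N. Pads are 18 mm wide; open, the fingers measure 123 mm over their backs; the gripper's body (75 mm by 187 mm) begins 45 mm behind the grasp point.
Start: joints at [1.146, 0.536, -0.004, 1.538, 0.003, 1.067, -0.071], TCP at [228.248, -608.599, 404.716] pointing down, gripper open.
Joint ranges: [-2.7, 2.7], [-0.37, 2.16], [-1.27, 1.26], [0.24, 2.4], [-1.31, 4.45], [0.19, 1.91], [-2.76, 2.76]. Speed limits (rad/s): [2.39, 2.39, 3.14, 3.14, 3.14, 3.14, 3.14].

## Interface

Orientations are given as [roll, pitch, yaw] about the fixed x, y, z axes, in that order (R = Rz(yaw) Ry(pitch) Rx(roll)).
In Python, from workcell import robot, optics, sign_off gives the robot as it stands.
- The arm moves only by the tool send_rows, never from a script. Its argument "steps" is a list that holds one entry, the list of rows, each a list of 5 numbers: the shift along the tool's x, y, z in m, then the turn about the tool's z in degrees, then the opening in per cent of the stroke, from 0 (shut) to 100 (fully open). A call has 1 to 12 rows; each row is the pose to reach, as a shift and turn from the pose commanded when the call began, along the tool's axes at that moment; what a row does not reach only later rows make up. A row lasts 1/12 s, in which the tool goes at most 41.7 mm and 7.16 degrees, less where a joint would pass 70% of its speed; a pose out of reach is approached as far as the arm can. A call with a gripper value outside its range is refused whole. The fingers move at their own pace and stop on an object; "grip_force" is the grip in N (left out, the last holds). Time passes only in rows, so rows that repeat a pose let the fingers close. It gives the time, the measured TCP pose, the force, the opening and the grip force at its end, in the units of the state.
- robot.state(): the state, without advancing time (a new reading comes with each control period).
- optics.grab_frame(name): name is "side" or "top"; returns a dict with "frame" (420x560x3 uint8, red, green, blue), "vertical_fov" (degrees; the focal length in pixels is half the picture's height over the tangent of half this angle, whatever the lens; pixels are square), "cx", "cy" (the principal point, pixels), "eye" and "rotation" of the camera in the world. Camera axes: x right, y up, looking along -z (the intrinsics and any distortion apply to the point x, -y, -z); pixel columns grow to the right and rows downward; lengths in mm; the calibration is good to about 2 mm. A picture is of the moment at which its call begins. There is no depth.
- sign_off(): hands the job in; it is judged then, once.
The state is a dict: "time": time; "q": joint angles; "dq": joint speeds; "joint_torque": joint torques, N m; "eef_pos": TCP position; "tcp_rot": TCP orientation; "ft_force": force on the tool from outside, world axes, zero at the start; "moment": the same for the moment, N m; "opening": opening from 0.0 (shut) to 1.0 (fully open); "grip_force": force on a finger pad.
Only numpy, scipy, OpenCV 4.12 (cv2) and the standard library are available. Lean on these libraries where they do the work, as an engineer would, in place of code of your own. Each camera call takes 0.05 s, during which the arm holds its last target. There are 200 camera calls.

## Task

The probe holder stands too low for the next tubes. Twist its telescoping section to unlock it at the low setting, slide it up to the top setting, and there, pushing up against the spring, twist it back so that it drops into its upper lock and stays there by itself. Feel for the stops and do not force it against them, and leave the things round the stand where they are.

Things in the scene. Friction and masses are not known exactly. Their poses are not given: they have to be found in the camera images.
- stand: Fixed probe stand: round grey base (110 mm across, 14 mm high) with an upright aluminium tube, 40 mm outside, 26.6 mm bore. Origin under the centre of the base, z up. The tube has two opposite upright slots, facing its +x and -x. Beside each slot, clockwise from it seen from above, are a low and an upper pocket. More than 35 N between stand and telescoping section counts as forcing.
- tube_top (a point): Centre of the top of the black guide ring on the stand's tube, 152 mm above the worktop; axes as the stand's.
- low_seat (a point): On the tube's axis, 45 mm above the worktop: height of the cross pin's middle when seated in the low pocket. Every pocket opens into the slot over a sill, with its seat behind the sill, 1.22 rad clockwise of the slot. The low sill is 3 mm high and a rigid ceiling stops the pin 6.5 mm above its seat, so it can turn across the sill only when raised 3 to 6.5 mm.
- upper_seats (a point): On the axis, 108 mm up: mean height of the pin in the upper seat. The true height differs each time by up to 8 mm either way, unseen: feel for it. A sprung ring closes slot and pocket: sliding up, the pin meets it 1 mm above the true seat; it yields at 4.5 N, then 1.5 N per mm, rigid after 7 mm. The upper sill is 4 mm high: turn while pushing up with about 12 N (9 to 15) besides the weight.
- post: Loose telescoping section, about 0.2 kg: steel rod, 24 mm thick, that slides and turns in the tube with 1.3 mm play all round. Origin at the middle of its cross pin, z up along the rod. Its yaw equals the stand's when the pin is in the slots, and is 1.22 rad less (clockwise from above) when locked, with about 0.1 rad of play to the side walls at both places. It starts locked in the low pocket.
- pin (a point): Middle of the cross pin (the post's origin and axes): 8 mm thick, 42 mm long along x, through the foot of the rod; its two ends ride in the slots and pockets. In the slots it can sink to 34 mm above the worktop.
- grip (a point): Middle of the black upright grip tab on top of the telescoping section, on the rod's axis, 142 mm above the post's origin; axes as the post's. The tab is 36 mm long (x), 14 mm thick (y) and 37 mm high; its top is 17 mm above this point. It stands on a round collar 38 mm across whose top is 20 mm below this point. Grip it from above across its thickness.
- holder (a point): Centre of the small grey holder ring (22 mm across, 14 mm high) at the end of a thin steel arm that runs from the collar along the post's -x, 83 mm from the rod's axis, 117 mm above the post's origin. It swings round with the telescoping section.
- cup: Bystander: specimen cup with lid, 53 mm across, 59 mm high, beside the stand. Origin under its centre.
- vial_bottle: Bystander: small bottle, 36 mm across, 75 mm high, beside the stand. Origin under its centre.
- label_roll: Bystander: roll of labels, 56 mm across, 26 mm high, in front of the stand. Origin under its centre.
- tube: Bystander: capped sample tube lying by the stand, 88 x 16 x 16 mm. Origin under its centre.
- timer: Bystander: bench timer, 62 x 62 x 22 mm, by the stand. Origin under its centre.
Mind the look-alikes: they are no part of the job. There is more than one size of the post; the job needs the larger.

How it is judged:
By the outcome, as a careful person would: the job done as asked, in the order asked, and still so for the second after the job is handed in, with the robot touching nothing.
It also fails if it takes over 64 s, if anything falls off the work surface, if the arm or the gripper's body presses on something with over 40 N, if the wrist force passes 120 N, or if a joint passes its speed limit or range.

## Working session

There is one attempt and no reset: what is moved stays moved. The work goes in short steps, Python scripts to look and compute and a tool call to move; the robot and the scene stay as the last step left them, time stands still between calls to the robot, and variables do not carry over. Pictures are saved under pics/ and viewed, at most 10 in all, crops included, and the job is handed in when it is done.

Besides the shell and the picture viewer there is one more tool, called after "Call:" by a JSON object that holds its "method" and its "body", one argument or row to a line. send_rows: Moves the arm, as the interface text tells. Its arguments: {"type":"object","properties":{"steps":{"type":"array","items":{"type":"array","items":{"type":"array","items":{"type":"number"}}}},"grip_force":{"type":"number"}},"required":["steps"]}

```bash
ls; mkdir -p pics
cat > h.py <<'E'
import numpy as np, cv2, json
from workcell import robot, optics, sign_off
def grab(n):
    return optics.grab_frame(n)
def K(f):
    h=f["frame"].shape[0]; fl=h/2/np.tan(np.radians(f["vertical_fov"])/2)
    return np.array([[fl,0,f["cx"]],[0,fl,f["cy"]],[0,0,1.]])
def ray(f,u,v):
    p=cv2.undistortPoints(np.array([[[u,v]]],float),K(f),np.array(f.get("distortion",[0,0,0,0,0]),float))[0,0]
    d=np.array(f["rotation"])@np.array([p[0],-p[1],-1.]); return np.array(f["eye"],float),d
def plane(f,u,v,z):
    e,d=ray(f,u,v); return e+d*(z-e[2])/d[2]
def proj(f,P):
    c=np.array(f["rotation"]).T@(np.array(P,float)-np.array(f["eye"]))
    q=cv2.projectPoints(np.array([[c[0],-c[1],-c[2]]]),np.zeros(3),np.zeros(3),K(f),np.array(f.get("distortion",[0,0,0,0,0]),float))[0]
    return q.ravel()
E
python3 - <<'E'
from h import *
for n in("side","top"):
    f=grab(n); cv2.imwrite(f"pics/{n}0.png",f["frame"][:,:,::-1]); print(n,{k:v for k,v in f.items() if k!="frame"})
print(robot.state())
E
```

```text
pics
side {'vertical_fov': 53.95823709837249, 'cx': 279.8749715717941, 'cy': 212.73237327532522, 'eye': array([ 326.39688934, -672.82604296,  605.64703987]), 'rotation': array([ 1.00907694,  0.02488487, -0.26968425])}
top {'vertical_fov': 56.198911711421225, 'cx': 279.39667515150927, 'cy': 210.0182879615819, 'eye': array([463.44036005,  29.28677642, 977.88650591]), 'rotation': array([ 0.05081871, -0.01977932, -1.59552439])}
{'time': 0.1, 'q': array([ 1.1457781 ,  0.53707985, -0.00442999,  1.53872149,  0.0026013 ,
        1.06730367, -0.07119242]), 'dq': array([-0.00027682, -0.00165549,  0.00101697, -0.00402789,  0.00252658,
        0.00069038, -0.00061661]), 'joint_torque': array([ 2.22217568e-03, -5.72086215e+01,  9.93747935e-01, -2.52234542e+01,
       -5.61258732e-02,  1.34213801e-02,  3.84720965e-05]), 'eef_pos': array([ 228.16295705, -608.33974118,  403.95402247]), 'tcp_rot': array([-3.14009057e+00,  1.17228620e-04,  3.58890698e-01]), 'ft_force': array([-1.1942292 , -0.17723467,  1.20460858]), 'moment': array([ 0.05885883,  0.02805857, -0.0062975 ]), 'grip_force': 0.0, 'opening': 0.9995696693242381}
```

```bash
cat >> h.py <<'E'
from scipy.spatial.transform import Rotation as Rn
_g=grab
def grab(n):
    f=_g(n); f["rotation"]=Rn.from_euler("xyz",f["rotation"]).as_matrix(); return f
E
python3 -c "
from h import *
f=grab('side');print(f['rotation'],plane(f,280,210,0));f=grab('top');print(f['rotation'],plane(f,280,210,0))"
```

```text
[[ 0.96355665  0.16220804 -0.21271375]
 [-0.26634462  0.50777919 -0.81928068]
 [-0.0248823   0.84607851  0.53247726]] [572.48112391 272.70683726   0.        ]
[[-0.0247207   0.99842852 -0.05029292]
 [-0.99949873 -0.02368926  0.02100244]
 [ 0.01977804  0.05078691  0.99851366]] [512.70427797   7.21484895   0.        ]
```

View pics/side0.png

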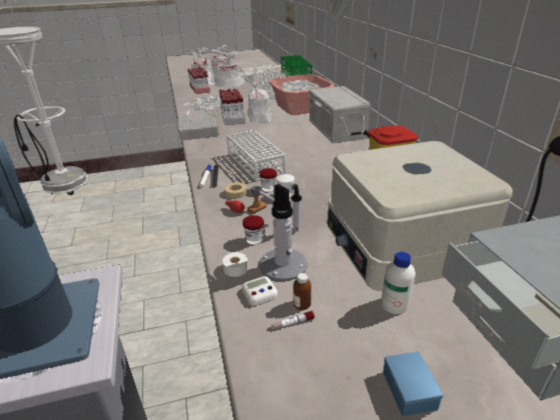

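View pics/top0.png

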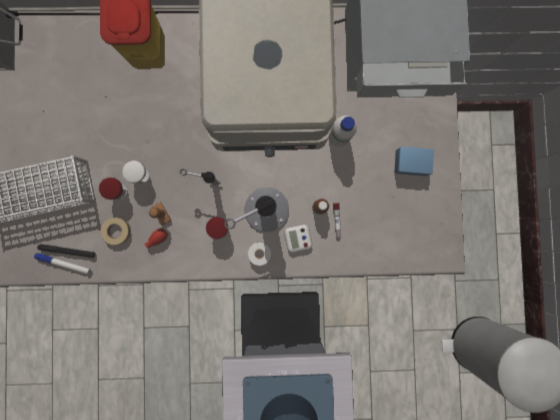

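Run:
```python
from h import *
a=cv2.imread("pics/top0.png")[170:270,200:320]; b=cv2.imread("pics/side0.png")[175:305,220:320]
a=cv2.resize(a,None,fx=4,fy=4,interpolation=2); b=cv2.resize(b,(308,400),interpolation=2)
cv2.imwrite("pics/c0.png",np.hstack([a,b]))
```

```text
(no output)
```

View pics/c0.png

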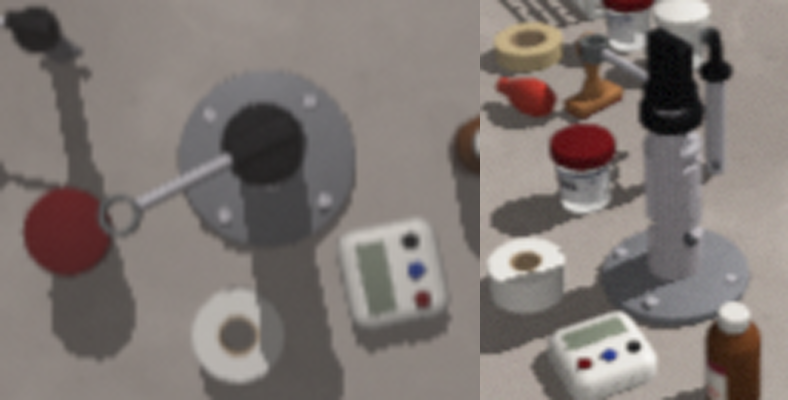

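```bash
cat > m.py <<'E'
from h import *
T=grab("top"); S=grab("side")
hsv=cv2.cvtColor(T["frame"],cv2.COLOR_RGB2HSV)
m=(T["frame"].max(2)<62).astype(np.uint8)
n,l,st,ce=cv2.connectedComponentsWithStats(m)
for i in range(1,n):
    if 30<st[i,4]<1500 and 190<ce[i][0]<300 and 160<ce[i][1]<240: print(st[i],ce[i])
print("base",plane(T,266.7,209.2,14))
a=plane(T,265.7,206,172);print("collar",a)
h=plane(T,230,223.75,162);print("holder",h,np.linalg.norm((h-a)[:2]))
d=(a-h);print("yaw post",np.arctan2(d[1],d[0]))
for p in ([a[0],a[1],204],[a[0],a[1],152],[*h[:2],162],[a[0],a[1],14]): print(p,proj(T,p),proj(S,p))
E
python3 m.py
```

```text
[202 172  14  12 112] [208.47321429 177.24107143]
[256 196  20  21 324] [265.64197531 206.01234568]
base [514.73741734  40.1062859   14.        ]
collar [512.95030289  40.2311997  172.        ]
holder [478.524146   115.00763704 162.        ] 82.32056765431327
yaw post -1.1393375891689381
[np.float64(512.9503028859931), np.float64(40.231199699453676), 204] [265.4564877  205.00956398] [279.79112404 186.87496925]
[np.float64(512.9503028859931), np.float64(40.231199699453676), 152] [265.84263877 206.58015374] [280.41055092 208.6735502 ]
[np.float64(478.52414599954733), np.float64(115.00763703741589), 162] [230.   223.75] [256.31065396 190.45496239]
[np.float64(512.9503028859931), np.float64(40.231199699453676), 14] [266.66589323 209.9285713 ] [281.87728374 260.29012544]
```

```bash
cat >> h.py <<'E'
def to(x,y,z,yaw):
    s=robot.state(); R=Rn.from_euler("xyz",s["tcp_rot"]).as_matrix()
    d=R.T@(np.array([x,y,z])-s["eef_pos"]); dy=(yaw-s["tcp_rot"][2]+np.pi)%(2*np.pi)-np.pi
    print("rows:",np.round(d/1000,4),round(-np.degrees(dy),2)); 
    print(round(s["time"],2),np.round(s["eef_pos"],2),np.round(s["tcp_rot"],3),np.round(s["q"],2),"F",np.round(s["ft_force"],1),"M",np.round(s["moment"],2),round(s["opening"],3),s["grip_force"])
E
python3 -c "
from h import *
to(415,-183,425,1.2)"
```

```text
rows: [ 0.3243 -0.3328 -0.0204] -48.19
0.3 [ 228.23 -608.51  404.43] [-3.141  0.     0.359] [ 1.15  0.54 -0.    1.54  0.    1.07 -0.07] F [-0.3  0.8  0.9] M [-0.03 -0.04 -0.04] 1.001 0.0
```

Call:
{"method": "send_rows", "body": {
  "steps": [
    [[0.04,-0.04,-0.02,-5,60],[0.08,-0.08,-0.02,-10,60],[0.11,-0.11,-0.02,-15,50],[0.14,-0.14,-0.02,-20,50],[0.17,-0.17,-0.02,-25,50],[0.2,-0.2,-0.02,-30,50],[0.225,-0.23,-0.02,-34,50],[0.25,-0.255,-0.02,-38,50],[0.275,-0.28,-0.02,-42,50],[0.3,-0.305,-0.02,-46,50],[0.32,-0.33,-0.02,-48,50],[0.324,-0.333,-0.02,-48,50]]
  ]
}}

```text
time: 1.3
eef_pos: [416.5, -176.7, 425.2]
tcp_rot: [3.141, -0.002, 1.207]
ft_force: [-0.4, 0.5, -0.8]
opening: 0.497
grip_force: 0.0
```

```bash
python3 -c "
from h import *
to(513.5,40.2,425,2.0)"
```

```text
rows: [0.2372 0.0134 0.0008] -45.44
1.3 [ 416.54 -176.71  425.2 ] [ 3.141e+00 -2.000e-03  1.207e+00] [ 0.66  0.2  -0.4   2.    0.09  0.96 -0.15] F [-0.4  0.5 -0.8] M [ 0.02 -0.09  0.01] 0.497 0.0
```

Call:
{"method": "send_rows", "body": {
  "steps": [
    [[0.03,0.002,0,-6,50],[0.06,0.004,0,-12,50],[0.09,0.005,0,-18,50],[0.12,0.006,0,-24,50],[0.15,0.008,0,-30,50],[0.18,0.01,0,-36,50],[0.21,0.012,0,-41,50],[0.23,0.013,0,-45,50],[0.237,0.013,0,-45.5,50],[0.237,0.013,0,-45.5,50],[0.237,0.013,0,-45.5,50]]
  ]
}}

```text
time: 2.22
eef_pos: [513.2, 31.7, 424.4]
tcp_rot: [-3.14, 0.0, 1.988]
ft_force: [0.3, 1.2, -0.0]
opening: 0.499
grip_force: 0.0
```

```bash
python3 -c "
from h import *
to(513.5,40.2,339,2.0)
S=grab('side'); cv2.imwrite('pics/s1.png',cv2.resize(S['frame'][120:300,190:370,::-1],None,fx=3,fy=3,interpolation=2))"
```

```text
rows: [0.0077 0.0039 0.0854] -0.69
2.22 [513.16  31.66 424.4 ] [-3.14   0.     1.988] [ 0.36  0.35 -0.63  1.85  0.24  1.02  0.05] F [ 0.3  1.2 -0. ] M [-0.05 -0.14  0.01] 0.499 0.0
```

View pics/s1.png

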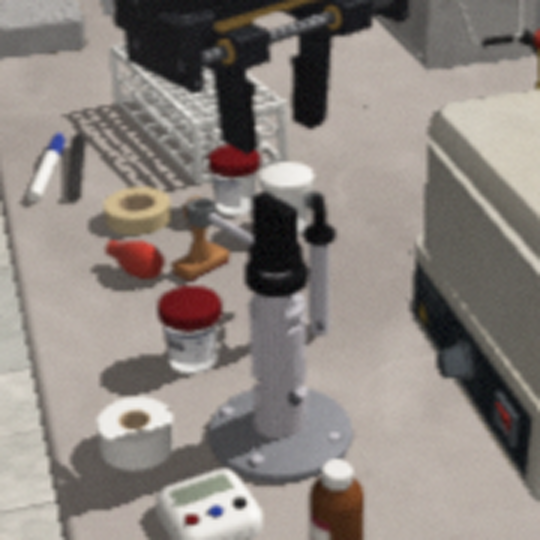

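Call:
{"method": "send_rows", "body": {
  "steps": [
    [[0.0077,0.004,0,-0.7,50],[0.0077,0.004,0.015,-0.7,50],[0.0077,0.004,0.03,-0.7,50],[0.0077,0.004,0.045,-0.7,50],[0.0077,0.004,0.06,-0.7,50],[0.0077,0.004,0.07,-0.7,50],[0.0077,0.004,0.078,-0.7,50],[0.0077,0.004,0.085,-0.7,50],[0.0077,0.004,0.085,-0.7,50],[0.0077,0.004,0.085,-0.7,50]]
  ]
}}

```text
time: 3.1
eef_pos: [514.0, 41.5, 339.8]
tcp_rot: [3.142, -0.0, 2.003]
ft_force: [-0.5, -0.2, -0.1]
opening: 0.498
grip_force: 0.0
```

```bash
python3 -c "
from h import *
to(513.5,40.2,339,2.0)
S=grab('side'); T=grab('top')
cv2.imwrite('pics/s2.png',np.hstack([cv2.resize(S['frame'][150:280,220:350,::-1],None,fx=3,fy=3,interpolation=2),cv2.resize(T['frame'][140:270,200:330,::-1],None,fx=3,fy=3,interpolation=2)]))"
```

```text
rows: [-0.0009 -0.001   0.0008] 0.16
3.1 [514.01  41.48 339.82] [ 3.142 -0.     2.003] [ 0.3   0.46 -0.59  1.92  0.33  0.85 -0.03] F [-0.5 -0.2 -0.1] M [-0.02 -0.19  0.  ] 0.498 0.0
```

View pics/s2.png

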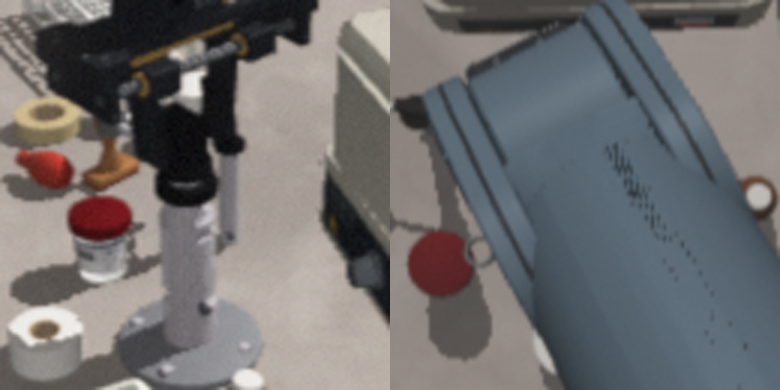

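Call:
{"method": "send_rows", "body": {
  "steps": [
    [[-0.001,-0.001,0,0,30],[-0.001,-0.001,0,0,22],[-0.001,-0.001,0,0,18],[-0.001,-0.001,0,0,16],[-0.001,-0.001,0,0,14],[-0.001,-0.001,0,0,10],[-0.001,-0.001,0,0,0],[-0.001,-0.001,0,0,0],[-0.001,-0.001,0,0,0],[-0.001,-0.001,0,0,0]]
  ],
  "grip_force": 30
}}

```text
time: 4.03
eef_pos: [513.5, 40.2, 339.8]
tcp_rot: [3.141, 0.0, 2.003]
ft_force: [-0.0, -0.7, 2.7]
opening: 0.158
grip_force: 30.0
```

```bash
python3 -c "
from h import *
to(513.5,40.2,339,2.0)"
```

```text
rows: [-0.      0.      0.0008] 0.17
4.03 [513.49  40.2  339.8 ] [3.141 0.    2.003] [ 0.3   0.46 -0.59  1.92  0.33  0.85 -0.03] F [-0.  -0.7  2.7] M [-0.04 -0.12  0.03] 0.158 29.962673457339406
```

Call:
{"method": "send_rows", "body": {
  "steps": [
    [[0,0,-0.001,0,0],[0,0,-0.002,0,0],[0,0,-0.003,0,0],[0,0,-0.004,0,0],[0,0,-0.0047,0,0],[0,0,-0.0047,0,0],[0,0,-0.0047,0,0]]
  ]
}}

```text
time: 4.62
eef_pos: [513.4, 40.1, 344.4]
tcp_rot: [-3.141, -0.0, 2.003]
ft_force: [0.7, -0.5, -1.5]
opening: 0.16
grip_force: 30.0
```

```bash
python3 -c "
from h import *
to(513.5,40.2,344.5,2.0)"
```

```text
rows: [ 0.      0.0001 -0.0001] 0.17
4.62 [513.38  40.13 344.41] [-3.141 -0.     2.003] [ 0.3   0.46 -0.59  1.92  0.33  0.86 -0.02] F [ 0.7 -0.5 -1.5] M [ 0.01 -0.16  0.02] 0.16 29.965006553102285
```

Call:
{"method": "send_rows", "body": {
  "steps": [
    [[0,0,0,-2,0],[0,0,0,-5,0],[0,0,0,-9,0],[0,0,0,-13,0],[0,0,0,-17,0],[0,0,0,-21,0],[0,0,0,-25,0],[0,0,0,-29,0],[0,0,0,-33,0],[0,0,0,-36,0],[0,0,0,-36,0],[0,0,0,-36,0]]
  ]
}}

```text
time: 5.62
eef_pos: [513.4, 40.0, 344.3]
tcp_rot: [-3.142, -0.0, 2.629]
ft_force: [0.4, 0.1, -2.1]
opening: 0.152
grip_force: 30.0
```

```bash
python3 -c "
from h import *
to(513.5,40.2,344.5,3.22)"
```

```text
rows: [-0.      0.0002 -0.0002] -33.84
5.62 [513.41  40.04 344.32] [-3.142 -0.     2.629] [ 0.41  0.49 -0.73  1.91  0.42  0.89  0.52] F [ 0.4  0.1 -2.1] M [ 0.02 -0.22  0.04] 0.152 29.96406558668241
```

Moving freely; finish the turn.

Call:
{"method": "send_rows", "body": {
  "steps": [
    [[0,0,0,-3,0],[0,0,0,-7,0],[0,0,0,-11,0],[0,0,0,-15,0],[0,0,0,-19,0],[0,0,0,-23,0],[0,0,0,-27,0],[0,0,0,-30,0],[0,0,0,-32,0],[0,0,0,-34,0],[0,0,0,-34,0],[0,0,0,-34,0]]
  ]
}}

```text
time: 6.62
eef_pos: [513.5, 40.2, 344.4]
tcp_rot: [3.141, 0.0, -3.061]
ft_force: [1.1, 1.7, -1.1]
opening: 0.159
grip_force: 30.0
```

```bash
python3 -c "
from h import *
to(513.5,40.2,344.5,3.22)"
```

```text
rows: [ 0.     -0.     -0.0001] 0.15
6.62 [513.51  40.25 344.43] [ 3.141  0.    -3.061] [ 0.51  0.54 -0.87  1.91  0.51  0.93  1.04] F [ 1.1  1.7 -1.1] M [ 0.29 -0.36 -0.01] 0.159 29.965662332251668
```

Call:
{"method": "send_rows", "body": {
  "steps": [
    [[0,0,-0.0005,0,0],[0,0,-0.001,0,0],[0,0,-0.0015,0,0],[0,0,-0.002,0,0],[0,0,-0.0025,0,0],[0,0,-0.003,0,0],[0,0,-0.0035,0,0],[0,0,-0.0035,0,0]]
  ]
}}

```text
time: 7.28
eef_pos: [513.5, 40.2, 348.1]
tcp_rot: [3.142, 0.0, -3.059]
ft_force: [0.4, 1.4, -1.4]
opening: 0.154
grip_force: 30.0
```

```bash
python3 -c "
from h import *
to(513.5,40.2,344.5,3.22)"
```

```text
rows: [-0.      0.      0.0036] 0.26
7.28 [513.48  40.2  348.05] [ 3.142  0.    -3.059] [ 0.51  0.54 -0.88  1.91  0.51  0.94  1.05] F [ 0.4  1.4 -1.4] M [ 0.36 -0.42 -0.02] 0.154 29.966610590927303
```

Call:
{"method": "send_rows", "body": {
  "steps": [
    [[0,0,-0.002,0,0],[0,0,-0.005,0,0],[0,0,-0.009,0,0],[0,0,-0.013,0,0],[0,0,-0.017,0,0],[0,0,-0.021,0,0],[0,0,-0.025,0,0],[0,0,-0.029,0,0],[0,0,-0.033,0,0],[0,0,-0.037,0,0],[0,0,-0.041,0,0],[0,0,-0.043,0,0]]
  ]
}}

```text
time: 8.28
eef_pos: [513.4, 40.1, 391.5]
tcp_rot: [-3.141, 0.0, -3.059]
ft_force: [0.7, 0.7, -2.0]
opening: 0.154
grip_force: 30.0
```

```bash
python3 -c "
from h import *
to(513.5,40.2,392.8,3.22)"
```

```text
rows: [-0.0001  0.0001 -0.0013] 0.26
8.28 [513.44  40.11 391.48] [-3.141  0.    -3.059] [ 0.55  0.48 -0.92  1.87  0.45  1.02  1.1 ] F [ 0.7  0.7 -2. ] M [ 0.16 -0.25  0.04] 0.154 29.965613828971982
```

Call:
{"method": "send_rows", "body": {
  "steps": [
    [[0,0,-0.001,0,0],[0,0,-0.002,0,0],[0,0,-0.003,0,0],[0,0,-0.004,0,0],[0,0,-0.005,0,0],[0,0,-0.006,0,0],[0,0,-0.006,0,0],[0,0,-0.006,0,0]]
  ]
}}

```text
time: 8.95
eef_pos: [513.4, 40.1, 396.9]
tcp_rot: [-3.142, -0.0, -3.059]
ft_force: [0.6, 0.6, -1.4]
opening: 0.155
grip_force: 30.0
```

Call:
{"method": "send_rows", "body": {
  "steps": [
    [[0,0,-0.001,0,0],[0,0,-0.002,0,0],[0,0,-0.003,0,0],[0,0,-0.003,0,0],[0,0,-0.003,0,0]]
  ]
}}

```text
time: 9.37
eef_pos: [513.4, 40.1, 400.0]
tcp_rot: [-3.142, -0.0, -3.059]
ft_force: [1.5, 0.5, -1.1]
opening: 0.156
grip_force: 30.0
```

Call:
{"method": "send_rows", "body": {
  "steps": [
    [[0,0,-0.001,0,0],[0,0,-0.002,0,0],[0,0,-0.003,0,0],[0,0,-0.003,0,0],[0,0,-0.003,0,0]]
  ]
}}

```text
time: 9.78
eef_pos: [513.4, 40.1, 403.0]
tcp_rot: [-3.141, 0.0, -3.059]
ft_force: [0.5, -0.5, -2.5]
opening: 0.155
grip_force: 30.0
```

Call:
{"method": "send_rows", "body": {
  "steps": [
    [[0,0,-0.001,0,0],[0,0,-0.002,0,0],[0,0,-0.002,0,0],[0,0,-0.002,0,0]]
  ]
}}

```text
time: 10.12
eef_pos: [513.4, 40.1, 405.0]
tcp_rot: [-3.142, -0.0, -3.059]
ft_force: [0.6, -0.1, -1.2]
opening: 0.159
grip_force: 30.0
```

Call:
{"method": "send_rows", "body": {
  "steps": [
    [[0,0,-0.001,0,0],[0,0,-0.002,0,0],[0,0,-0.002,0,0],[0,0,-0.002,0,0]]
  ]
}}

```text
time: 10.45
eef_pos: [513.4, 40.2, 407.0]
tcp_rot: [-3.142, 0.0, -3.059]
ft_force: [0.2, 0.1, -1.8]
opening: 0.157
grip_force: 30.0
```

Pin is at about 112 mm and still free.

Call:
{"method": "send_rows", "body": {
  "steps": [
    [[0,0,-0.001,0,0],[0,0,-0.002,0,0],[0,0,-0.002,0,0],[0,0,-0.002,0,0]]
  ]
}}

```text
time: 10.78
eef_pos: [513.3, 40.0, 408.5]
tcp_rot: [3.141, -0.001, -3.059]
ft_force: [1.7, 0.2, -8.7]
opening: 0.155
grip_force: 30.0
```

Call:
{"method": "send_rows", "body": {
  "steps": [
    [[0,0,-0.001,0,0],[0,0,-0.002,0,0],[0,0,-0.002,0,0],[0,0,-0.002,0,0]]
  ]
}}

```text
time: 11.12
eef_pos: [513.2, 40.0, 410.6]
tcp_rot: [3.142, -0.001, -3.059]
ft_force: [1.5, -0.6, -12.6]
opening: 0.154
grip_force: 30.0
```

Call:
{"method": "send_rows", "body": {
  "steps": [
    [[0,0,-0.0005,0,0],[0,0,-0.0008,0,0],[0,0,-0.0008,0,0],[0,0,-0.0008,0,0]]
  ]
}}

```text
time: 11.45
eef_pos: [513.3, 40.1, 411.5]
tcp_rot: [-3.142, -0.001, -3.059]
ft_force: [1.0, 1.5, -13.0]
opening: 0.158
grip_force: 30.0
```

```bash
python3 -c "
from h import *
to(513.5,40.2,411.3,2.0)"
```

```text
rows: [-0.0002  0.0001  0.0002] 70.17
11.45 [513.26  40.09 411.48] [-3.142e+00 -1.000e-03 -3.059e+00] [ 0.57  0.45 -0.94  1.85  0.42  1.05  1.12] F [  1.    1.5 -13. ] M [ 0.22 -0.56  0.  ] 0.158 29.966882423032075
```

Call:
{"method": "send_rows", "body": {
  "steps": [
    [[0,0,0,2,0],[0,0,0,4,0],[0,0,0,6,0],[0,0,0,8,0],[0,0,0,10,0],[0,0,0,12,0],[0,0,0,14,0],[0,0,0,14,0]]
  ]
}}

```text
time: 12.12
eef_pos: [513.2, 40.4, 411.6]
tcp_rot: [-3.142, -0.001, 2.979]
ft_force: [0.3, 1.2, -12.5]
opening: 0.153
grip_force: 30.0
```

```bash
python3 -c "
from h import *
to(513.5,40.2,411.3,2.0)"
```

```text
rows: [-0.0003 -0.0001  0.0003] 56.12
12.12 [513.19  40.4  411.63] [-3.142e+00 -1.000e-03  2.979e+00] [ 0.53  0.43 -0.88  1.85  0.39  1.04  0.9 ] F [  0.3   1.2 -12.5] M [ 0.4  -0.41 -0.01] 0.153 29.984324674587697
```

Call:
{"method": "send_rows", "body": {
  "steps": [
    [[0,0,0,2,0],[0,0,0,5,0],[0,0,0,8,0],[0,0,0,11,0],[0,0,0,14,0],[0,0,0,17,0],[0,0,0,20,0],[0,0,0,23,0],[0,0,0,26,0],[0,0,0,28,0],[0,0,0,28,0]]
  ]
}}

```text
time: 13.03
eef_pos: [513.2, 40.3, 411.6]
tcp_rot: [-3.141, -0.001, 2.492]
ft_force: [0.4, 0.7, -13.0]
opening: 0.159
grip_force: 30.0
```

```bash
python3 -c "
from h import *
to(513.5,40.2,411.3,2.0)"
```

```text
rows: [-0.0003  0.0002  0.0002] 28.17
13.03 [513.16  40.26 411.55] [-3.141e+00 -1.000e-03  2.492e+00] [ 0.45  0.4  -0.77  1.85  0.33  1.02  0.47] F [  0.4   0.7 -13. ] M [ 0.16 -0.27 -0.02] 0.159 29.971471878234297
```

Call:
{"method": "send_rows", "body": {
  "steps": [
    [[0,0,0,2,0],[0,0,0,5,0],[0,0,0,8,0],[0,0,0,11,0],[0,0,0,14,0],[0,0,0,17,0],[0,0,0,20,0],[0,0,0,23,0],[0,0,0,26,0],[0,0,0,28,0],[0,0,0,28,0]]
  ]
}}

```text
time: 13.95
eef_pos: [513.2, 40.3, 411.5]
tcp_rot: [-3.141, -0.0, 2.004]
ft_force: [0.6, 0.5, -12.0]
opening: 0.154
grip_force: 30.0
```

```bash
python3 -c "
from h import *
to(513.5,40.2,411.3,2.0)"
```

```text
rows: [-0.0002  0.0002  0.0002] 0.23
13.95 [513.2   40.31 411.54] [-3.141 -0.     2.004] [ 0.37  0.38 -0.67  1.86  0.27  1.    0.02] F [  0.6   0.5 -12. ] M [ 0.06 -0.25  0.05] 0.154 29.969193963333964
```

Call:
{"method": "send_rows", "body": {
  "steps": [
    [[0,0,0.001,0,0],[0,0,0.002,0,0],[0,0,0.003,0,0],[0,0,0.004,0,0],[0,0,0.0045,0,0],[0,0,0.0045,0,0],[0,0,0.0045,0,0]]
  ]
}}

```text
time: 14.53
eef_pos: [513.6, 40.2, 407.5]
tcp_rot: [3.141, 0.0, 2.003]
ft_force: [-1.0, 0.6, -5.4]
opening: 0.161
grip_force: 30.0
```

Call:
{"method": "send_rows", "body": {
  "steps": [
    [[0,0,0.0005,0,0],[0,0,0.001,0,0],[0,0,0.001,0,0],[0,0,0.001,0,0]]
  ]
}}

```text
time: 14.87
eef_pos: [513.8, 40.2, 406.7]
tcp_rot: [3.14, 0.001, 2.003]
ft_force: [-0.3, -0.2, -2.0]
opening: 0.157
grip_force: 30.0
```

Call:
{"method": "send_rows", "body": {
  "steps": [
    [[0,0,0.0005,0,0],[0,0,0.001,0,0],[0,0,0.001,0,0],[0,0,0.001,0,0]]
  ]
}}

```text
time: 15.2
eef_pos: [513.9, 40.3, 406.2]
tcp_rot: [3.14, 0.001, 2.003]
ft_force: [-0.7, -1.0, 4.8]
opening: 0.152
grip_force: 30.0
```

Call:
{"method": "send_rows", "body": {
  "steps": [
    [[0,0,-0.0005,0,0],[0,0,-0.0005,0,18],[0,0,-0.0005,0,22],[0,0,-0.0005,0,30],[0,0,-0.0005,0,40],[0,0,-0.0005,0,45],[0,0,-0.0005,0,45],[0,0,-0.0005,0,45]]
  ]
}}

```text
time: 15.87
eef_pos: [513.4, 40.1, 405.7]
tcp_rot: [-3.141, -0.0, 2.003]
ft_force: [-0.1, -0.5, 0.3]
opening: 0.452
grip_force: 0.0
```

Call:
{"method": "send_rows", "body": {
  "steps": [
    [[0,0,-0.005,0,45],[0,0,-0.015,0,45],[0,0,-0.03,0,45],[0,0,-0.045,0,45],[0,0,-0.06,0,45],[0,0,-0.08,0,45],[0,0,-0.1,0,45],[0,0,-0.1,0,45],[0,0,-0.1,0,45]]
  ]
}}

```text
time: 16.62
eef_pos: [513.6, 40.4, 507.2]
tcp_rot: [3.139, 0.001, 2.003]
ft_force: [0.0, -0.0, -0.4]
opening: 0.45
grip_force: 0.0
```

```bash
python3 -c "
from h import *
to(513.5,40.2,411.3,2.0)
S=grab('side');T=grab('top')
print('exp holder side low/up',proj(S,[478.5,115,162]),proj(S,[478.5,115,228]),'top',proj(T,[478.5,115,228]),'tabtop',proj(S,[513.5,40.2,270]))
cv2.imwrite('pics/s3.png',np.hstack([cv2.resize(S['frame'][130:300,200:330,::-1],None,fx=3,fy=3,interpolation=2),cv2.resize(T['frame'][130:300,190:320,::-1],None,fx=3,fy=3,interpolation=2)]))"
```

```text
rows: [ 0.     -0.0004  0.0959] 0.17
16.62 [513.61  40.39 507.24] [3.139e+00 1.000e-03 2.003e+00] [ 0.41  0.27 -0.7   1.74  0.19  1.2   0.1 ] F [ 0.  -0.  -0.4] M [-0.03 -0.05  0.  ] 0.45 0.0
exp holder side low/up [256.30077791 190.45820254] [254.58733626 163.35778071] top [226.3372426  223.20975245] tabtop [279.21996223 157.0102276 ]
```

View pics/s3.png

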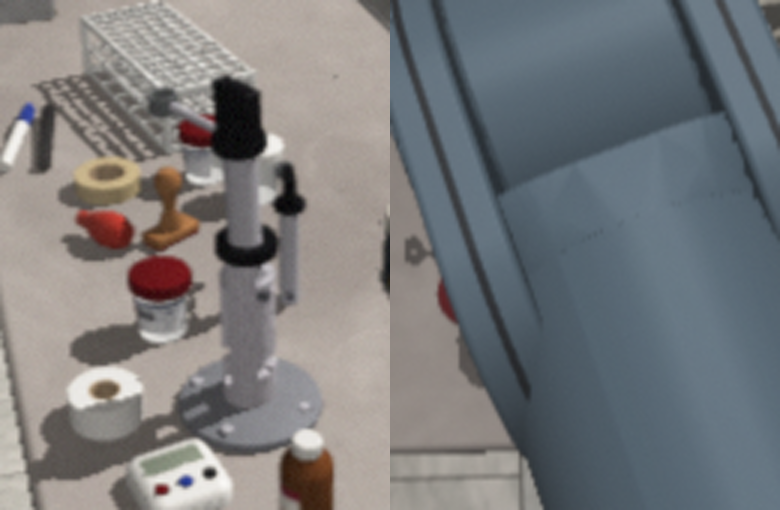

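The side view shows the post raised. The holder ring is at about (254,164), against an expected (254.6,163.4), and the bystanders have not moved.

```bash
python3 -c "
from h import *
print(sign_off())"
```

```text
the job is handed in; nothing more can be done
None
```

The telescoping section is locked in its upper pocket (pin about 111 mm up) and held there by itself after I let go. The push against the spring stayed near 12 N, the things round the stand look unmoved in the final side picture, and the job was handed in at about 17 s.

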